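Unlock the sample turntable and hold the brown jar at the front

TASK

Throw the turntable's lock lever over from the red notch into the green notch, then turn the turntable by its red crank knob until the honey-brown jar stands squarely at the yellow front pointer. The turntable springs back by itself, so finish while still holding the crank knob, with the turntable still and the brown jar at the pointer; do not let go. Do not touch the jars with the robot, keep all four standing in their seats, and leave the other things on the table alone.

Things in the scene. Friction and masses are not known exactly. Their poses are not given: they have to be found in the camera images.
- stand: fixed dark steel foot, 256 mm in diameter; origin under its centre on the table, on the turntable's axis; x to the stand's back, y to its left, z up. Yellow front pointer on its -x side (to x = -156 mm). Grey lever housing on its -y side, centre (20, -150) mm, 60 x 34 mm, 42 mm high (notch cheeks 50 mm). Place and yaw (up to 0.35 rad) vary
- turntable (a joint): angle of the plywood disc (250 mm in diameter, top 26 mm above the table), rad; 0 at the start, positive counter-clockwise from above, stops at +-2.4. A spring of about 0.2 N m per rad pulls it back to 0 from either side. While the lever is in the red notch, a bolt between two lugs on the rim keeps it at 0
- crank: red cylindrical crank knob, 20 mm in diameter and 44 mm tall, that spins freely on the upright steel stem (12 mm in diameter) of the crank, which is fixed to the disc 95 mm from the turntable's axis, straight opposite the pointer (stand's +x side) at joint 0; origin at the centre of the knob's underside, 85 mm above the table, z up; its yaw means nothing
- crank_knob (a point): centre of the red crank knob, on its axis, 107 mm above the table
- front_place (a point): fixed point of the stand at the pointer, 85 mm from the axis, level with the disc's top: the middle of the jar's underside belongs here. The disc's four seats lie on this 85 mm circle, 40 and 100 degrees to either side of the pointer at joint 0; each has a rim 6 mm high, 50 mm wide inside, in which the jar has some play
- lock_lever (a joint): lock lever, rad: 0 = leaning 0.5 rad to the stand's front (-x) in the red notch, locked; 1.0 = leaning 0.5 rad to the back (+x) in the green notch, free. A spring snaps it over its middle (0.5) and keeps it in either notch (rests at 0.88 to 1.0 when thrown); about 4 N at the tip throws it. Level axis along the stand's y, 30 mm above the table at (20, -150) mm of the stand
- lever_tip (a point): centre of the black ball, 22 mm in diameter, at the lever's end, 74 mm from its axis; the rod below it is 10 mm in diameter
- brown_jar: the honey-brown oiled turned wooden jar with a knobbed lid, 47 mm in diameter and 73 mm tall, standing loose in one of the four seats of the turntable; origin at the centre of its underside, z up. The only brown jar on the turntable; which seat varies
- pale_jar_1: a pale, unoiled turned wooden jar with a knobbed lid, 47 mm in diameter and 73 mm tall, standing loose in one of the four seats of the turntable; origin at the centre of its underside, z up
- pale_jar_2: a pale, unoiled turned wooden jar with a knobbed lid, 47 mm in diameter and 73 mm tall, standing loose in one of the four seats of the turntable; origin at the centre of its underside, z up
- pale_jar_3: a pale, unoiled turned wooden jar with a knobbed lid, 47 mm in diameter and 73 mm tall, standing loose in one of the four seats of the turntable; origin at the centre of its underside, z up
- mug: dotted mug, 93 mm tall, at the table's left; bystander, origin at the centre of its underside
- sanding_block: cork sanding block, 39 x 65 x 28 mm, left of the turntable; bystander, origin at the centre of its underside
- scissors: scissors with red handles lying flat, 199 mm long, left of the turntable; bystander, origin at the centre of the underside
There are look-alikes about, which are no part of the job. What is shaped like the pale_jar_2 but blue or pink is not meant. What is shaped like the pale_jar_3 but orange is not meant.

How it is judged:
By the outcome, as a careful person would: the job done as asked, in the order asked, and still so for the second after the job is handed in, while the arm keeps its last pose, push and grip.
It also fails if it takes over 45 s, if anything falls off the work surface, if the arm or the gripper's body presses on something with over 40 N, if the wrist force passes 120 N, or if a joint passes its speed limit or range.

ROBOT

A 6-joint arm with a two-finger parallel gripper is mounted at the origin on a cart in front of the work surface, level with it; the furniture and walls round the work are solid. World frame = base frame: x ahead of the robot, y to its left, z up, the work surface at z = 0. Lengths are in m, angles in rad, forces in N, time in s.
With the tool pointing down it reaches from about 0.225 to 0.875 m from the base axis. Payload 3.4 kg.
Tool frame: the origin (TCP) lies midway between the tips of the shut fingers; the grasp point (between the pads) lies 19 mm behind it; z points along the fingers, y is the line along which they close (so a half turn about z gives the same grasp; the last joint's range is limited). The gripper opens to 85 mm and grips with 20 to 120 N. Pads are 22 mm wide; open, the fingers measure 114 mm over their backs; the gripper's body (76 mm by 85 mm) begins 54 mm behind the grasp point. The pads swing forward as they close: fully open they stand 13 mm farther back than shut.
Start: joints at [1.056, 0.276, 1.505, -0, 1.361, -0.121], TCP at [0.221, 0.531, 0.231] pointing down, gripper open.
Joint ranges: [-2.89, 2.89], [-0.75, 2.08], [0.22, 2.7], [-1.18, 4.32], [0.11, 2.71], [-2.7, 2.7]. Speed limits (rad/s): [2.57, 2.57, 3.14, 3.14, 3.14, 3.14].

INTERFACE

Orientations are given as a rotation vector (axis times angle).
In Python, from station import manip, vision, hand_in gives the robot as it stands.
- The arm moves only by the tool carry_out, never from a script. Its argument "moves" is a list of rows, each an object with "claw": the gripper command: -1 is shut, 1 is fully open, values between are in proportion; "travel": the shift along the tool's x, y, z scaled (see below), a list of three; "delta_rot": the turn, a rotation vector about the tool's x, y, z scaled (see below), a list of three. A call has 1 to 8 rows; each row shifts and turns the commanded pose from where the row before left it, along the tool's axes as they then stand; what a row does not reach is not made up. The controller multiplies each number of a shift by 400 mm and each number of a turn by 30 degrees. A row lasts 1/12 s, in which the tool goes at most 41.7 mm and 7.16 degrees, less where a joint would pass 70% of its speed; a pose out of reach is approached as far as the arm can. A call with a number of a shift or a turn outside -1 to 1 is refused whole. A call with a gripper value outside its range is refused whole. The fingers move at their own pace and stop on an object; "force" is the grip in N (left out, the last holds). Time passes only in rows, so rows that do not move let the fingers close. It gives the time, the measured TCP pose, the force, the opening and the grip force at its end, in the units of the state.
- manip.read_state(): the state, without advancing time (a new reading comes with each control period).
- vision.get_image(name): name is "scene" or "top"; returns a dict with "image" (480x640x3 uint8, blue, green, red), "K" (3x3 intrinsics, pixels), "T" (4x4, takes a point from camera to world coordinates). Camera axes: x right, y up, looking along -z (the intrinsics and any distortion apply to the point x, -y, -z); pixel columns grow to the right and rows downward; lengths in m; the calibration is good to about 2 mm. A picture is of the moment at which its call begins. There is no depth.
- hand_in(): hands the job in; it is judged then, once.
The state is a dict: "clock": time; "joint_pos": joint angles; "dq": joint speeds; "joint_efforts": joint torques, N m; "eef_pos": TCP position; "ee_rot": TCP orientation; "wrist_force": force on the tool from outside, world axes, zero at the start; "ft_torque": the same for the moment, N m; "finger_gap": opening from 0.0 (shut) to 1.0 (fully open); "grasp_force": force on a finger pad.
Only numpy, scipy, OpenCV 4.12 (cv2) and the standard library are available. Lean on these libraries where they do the work, as an engineer would, in place of code of your own. Each camera call takes 0.05 s, during which the arm holds its last target. There are 200 camera calls.

## Working session

There is one attempt and no reset: what is moved stays moved. The work goes in short steps, Python scripts to look and compute and a tool call to move; the robot and the scene stay as the last step left them, time stands still between calls to the robot, and variables do not carry over. Pictures are saved under pics/ and viewed, at most 10 in all, crops included, and the job is handed in when it is done.

Besides the shell and the picture viewer there is one more tool, called after "Emit:" as a command line: name --argument value ..., lists and objects as JSON in quotes. carry_out: Moves the arm, as the interface text tells. Its arguments: {"type":"object","properties":{"moves":{"type":"array","items":{"type":"object","properties":{"claw":{"type":"number"},"travel":{"type":"array","items":{"type":"number"}},"delta_rot":{"type":"array","items":{"type":"number"}}}}},"force":{"type":"number"}},"required":["moves"]}

```bash
mkdir -p pics; cat > h.py <<'E'
import numpy as np, cv2
from station import manip, vision, hand_in
from scipy.spatial.transform import Rotation as R
def ray(d,u,v):
    K,T=np.array(d["K"]),np.array(d["T"])
    dist=np.array(d.get("dist",np.zeros(5)))
    p=cv2.undistortPoints(np.array([[[u,v]]],float),K,dist)[0,0]
    return T[:3,3],T[:3,:3]@np.array([p[0],-p[1],-1.])
def onz(d,u,v,z):
    o,r=ray(d,u,v); return o+r*(z-o[2])/r[2]
def tri(d1,p1,d2,p2):
    o1,a=ray(d1,*p1);o2,b=ray(d2,*p2)
    s=np.linalg.lstsq(np.c_[a,-b],o2-o1,rcond=None)[0]
    P,Q=o1+a*s[0],o2+b*s[1]; return (P+Q)/2,np.linalg.norm(P-Q)
def proj(d,P):
    T=np.array(d["T"]);c=T[:3,:3].T@(np.array(P)-T[:3,3]);K=np.array(d["K"])
    return K[0,0]*c[0]/-c[2]+K[0,2],K[1,1]*-c[1]/-c[2]+K[1,2]
E
python3 - <<'E'
from h import *
for n in("scene","top"):
    d=vision.get_image(n);cv2.imwrite(f"pics/{n}0.png",d["image"]);print(n,[k for k in d],np.round(d["K"],1).tolist(),np.round(d["T"],3).tolist())
print(manip.read_state())
E
```

```text
scene ['image', 'K', 'T'] [[444.4, 0.0, 326.0], [0.0, 444.4, 249.3], [0.0, 0.0, 1.0]] [[0.779, 0.238, -0.58, 0.002], [-0.627, 0.308, -0.716, -0.596], [0.009, 0.921, 0.39, 0.442], [0.0, 0.0, 0.0, 1.0]]
top ['image', 'K', 'T'] [[604.3, 0.0, 317.6], [0.0, 604.3, 237.5], [0.0, 0.0, 1.0]] [[-0.008, 0.993, -0.12, 0.349], [-1.0, -0.009, -0.004, 0.062], [-0.005, 0.12, 0.993, 1.362], [0.0, 0.0, 0.0, 1.0]]
{'clock': 0.1, 'joint_pos': array([ 1.05599896e+00,  2.76540401e-01,  1.50602340e+00,  1.75659532e-05,
        1.36070810e+00, -1.21005143e-01]), 'dq': array([-0.00063102, -0.00307691, -0.00170666, -0.00217268,  0.0005514 ,
       -0.00102515]), 'joint_efforts': array([ 3.87924711e-04, -4.17697120e+01, -2.46404707e+01, -3.36225721e-04,
        5.87835661e-03,  1.93816014e-06]), 'eef_pos': array([0.22038727, 0.53056806, 0.23051456]), 'ee_rot': array([-6.14477938e-01, -3.08035953e+00,  2.49672994e-03]), 'wrist_force': array([ 1.10895391, -0.20190314,  0.28668916]), 'ft_torque': array([0.01706739, 0.06214663, 0.03363252]), 'grasp_force': 0.0, 'finger_gap': 0.9995002437755913}
```

View pics/scene0.png

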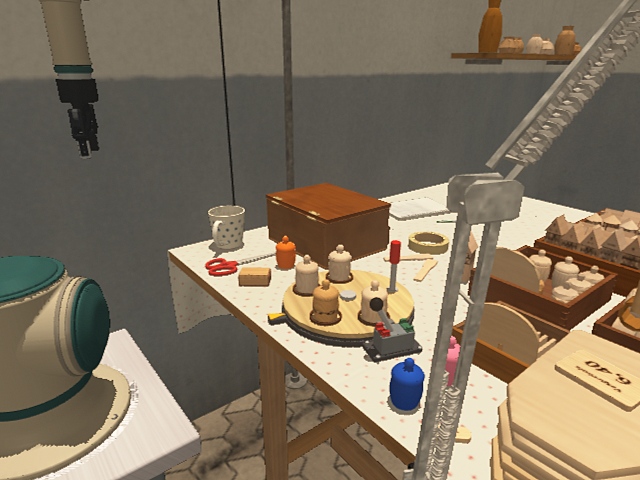

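View pics/top0.png

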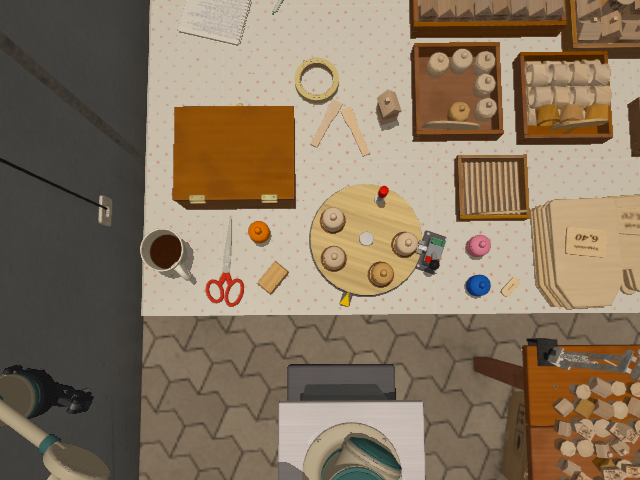

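The two views show the turntable centred near top (366,239). The red knob is at top (384,191) and scene (395,252), and the lever ball at top (432,265) and scene (377,304). The brown jar is at top (381,272) and scene (326,300), with the pointer at top (347,298). So the jar stands about 40° counter-clockwise from the pointer, and the disc has to turn clockwise by about 0.7 rad.

```bash
cat > m.py <<'E'
from h import *
def blob(im,mask,box):
    x0,y0,x1,y1=box;m=np.zeros(im.shape[:2],np.uint8);m[y0:y1,x0:x1]=mask[y0:y1,x0:x1]
    n,l,s,c=cv2.connectedComponentsWithStats(m)
    i=1+np.argmax(s[1:,4]);return c[i],s[i].tolist()
def red(im):
    h=cv2.cvtColor(im,cv2.COLOR_BGR2HSV);return (((h[...,0]<6)|(h[...,0]>174))&(h[...,1]>170)&(h[...,2]>80)).astype(np.uint8)
def dark(im): return (im.max(2)<50).astype(np.uint8)
E
python3 - <<'E'
from m import *
s=vision.get_image("scene");t=vision.get_image("top");S,T=s["image"],t["image"]
ks,kt=blob(S,red(S),(385,235,406,272)),blob(T,red(T),(372,180,396,206))
bs,bt=blob(S,dark(S),(366,292,390,316)),blob(T,dark(T),(422,255,442,275))
print(ks,kt,bs,bt)
k,e=tri(s,ks[0],t,kt[0]);b,e2=tri(s,bs[0],t,bt[0]);print("knob",k,e,"ball",b,e2)
# disc: plywood contour in top view
h=cv2.cvtColor(T,cv2.COLOR_BGR2HSV)
yl=((h[...,0]>20)&(h[...,0]<34)&(h[...,1]>200)&(h[...,2]>150)).astype(np.uint8)
p=blob(T,yl,(330,285,365,312));print("pointer",p,onz(t,*p[0],0.02))
m=((h[...,0]>10)&(h[...,0]<28)&(h[...,1]>60)&(h[...,2]>110)).astype(np.uint8);mm=np.zeros_like(m);mm[175:302,300:428]=m[175:302,300:428]
c=max(cv2.findContours(mm,0,1)[0],key=cv2.contourArea);hull=cv2.convexHull(c)
P=np.array([onz(t,*q[0].astype(float),.026)[:2] for q in hull])
for _ in range(5):
    A=np.c_[2*P,np.ones(len(P))];x=np.linalg.lstsq(A,(P**2).sum(1),rcond=None)[0];r=np.sqrt(x[2]+x[0]**2+x[1]**2)
    d=np.hypot(*(P-x[:2]).T)-r;P=P[abs(d)<max(.002,1.5*d.std())]
print("disc",x[:2],r,len(P))
C=x[:2]
for n,q in(("knob",k),("ball",b),("ptr",onz(t,*p[0],.02))):
    v=q[:2]-C;print(n,np.hypot(*v),np.degrees(np.arctan2(v[1],v[0])))
print("ball expected stand angle",np.degrees(np.arctan2(-150,-15.5)), np.hypot(150,15.5))
for q in((381,272),(404,243),(334,258),(333,218),(478,285)):
    w=onz(t,*map(float,q),.085)[:2];v=w-C;print(q,w,np.hypot(*v),np.degrees(np.arctan2(v[1],v[0])))
cv2.imwrite("pics/crop1.png",np.hstack([cv2.resize(T[170:310,300:450],(640,600),interpolation=2)[:, :400*2],]))
E
```

```text
(array([394.65384615, 251.62980769]), [390, 240, 11, 24, 208]) (array([382.84705882, 191.45882353]), [379, 186, 9, 12, 85]) (array([375.77777778, 304.2962963 ]), [370, 298, 13, 13, 54]) (array([432.21551724, 266.15517241]), [425, 260, 14, 14, 116])
knob [ 0.59667103 -0.07115306  0.10730487] 0.0004471035221082464 ball [ 0.4409777  -0.17459471  0.0937542 ] 0.0057372336689568435
pointer (array([345.23287671, 300.20547945]), [340, 293, 9, 14, 73]) [0.37039091 0.00792621 0.02      ]
disc [ 0.50621465 -0.03910718] 0.12455369895893842 31
knob 0.09596507678008193 -19.507650567139326
ball 0.1503752984046905 -115.71071245884127
ptr 0.14373665623070367 160.8999220032503
ball expected stand angle -95.89962504652769 150.79870689100753
(381, 272) [ 0.42799216 -0.06580327] 0.08265252062601264 -161.15604586070043
(404, 243) [ 0.48919437 -0.11592239] 0.07867823899081781 -102.49342732228143
(334, 258) [0.45852668 0.03313647] 0.08656377928970169 123.4287596716222
(333, 218) [0.54426265 0.03428447] 0.08266792831334026 62.59668679901198
(478, 285) [ 0.3988578  -0.26936049] 0.2540513318584573 -114.99754111862596
```

Emit:
carry_out --moves '[{"claw":-1,"travel":[-0.045,-0.06,0],"delta_rot":[0,0,0]},{"claw":-1,"travel":[-0.045,-0.06,0],"delta_rot":[0,0,0]},{"claw":-1,"travel":[-0.045,-0.06,0],"delta_rot":[0,0,0]},{"claw":-1,"travel":[-0.045,-0.06,0],"delta_rot":[0,0,0]},{"claw":-1,"travel":[-0.045,-0.06,0],"delta_rot":[0,0,0]},{"claw":-1,"travel":[-0.045,-0.06,0],"delta_rot":[0,0,0]},{"claw":-1,"travel":[-0.045,-0.06,0],"delta_rot":[0,0,0]},{"claw":-1,"travel":[-0.045,-0.06,0],"delta_rot":[0,0,0]}]' --force 40

```text
clock: 0.87
eef_pos: [0.2799, 0.297, 0.2312]
ee_rot: [0.614, 3.081, 0.0]
wrist_force: [1.1, -0.1, 0.7]
finger_gap: 0.001
grasp_force: 0.0
```

Emit:
carry_out --moves '[{"claw":-1,"travel":[-0.045,-0.06,0],"delta_rot":[0,0,0]},{"claw":-1,"travel":[-0.045,-0.06,0],"delta_rot":[0,0,0]},{"claw":-1,"travel":[-0.045,-0.06,0],"delta_rot":[0,0,0]},{"claw":-1,"travel":[-0.045,-0.06,0],"delta_rot":[0,0,0]},{"claw":-1,"travel":[-0.045,-0.06,0],"delta_rot":[0,0,0]},{"claw":-1,"travel":[-0.045,-0.06,0],"delta_rot":[0,0,0]},{"claw":-1,"travel":[-0.045,-0.06,0],"delta_rot":[0,0,0]},{"claw":-1,"travel":[-0.045,-0.06,0],"delta_rot":[0,0,0]}]'

```text
clock: 1.53
eef_pos: [0.3391, 0.0645, 0.2314]
ee_rot: [0.614, 3.08, 0.0]
wrist_force: [0.4, -0.6, -0.2]
finger_gap: 0.001
grasp_force: 0.0
```

Emit:
carry_out --moves '[{"claw":-1,"travel":[-0.045,-0.06,0],"delta_rot":[0,0,0]},{"claw":-1,"travel":[-0.045,-0.06,0],"delta_rot":[0,0,0]},{"claw":-1,"travel":[-0.045,-0.06,0],"delta_rot":[0,0,0]},{"claw":-1,"travel":[-0.045,-0.06,0],"delta_rot":[0,0,0]},{"claw":-1,"travel":[-0.045,-0.06,0],"delta_rot":[0,0,0]},{"claw":-1,"travel":[-0.045,-0.06,0],"delta_rot":[0,0,0]},{"claw":-1,"travel":[-0.045,-0.06,0],"delta_rot":[0,0,0]},{"claw":-1,"travel":[0,0,0],"delta_rot":[0,0,0]}]'

```text
clock: 2.2
eef_pos: [0.393, -0.1427, 0.2313]
ee_rot: [0.62, 3.077, -0.005]
wrist_force: [0.5, 0.7, 0.7]
finger_gap: -0.003
grasp_force: 0.0
```

Emit:
carry_out --moves '[{"claw":-1,"travel":[0,0,0],"delta_rot":[0,0,0.22]},{"claw":-1,"travel":[0,0,0],"delta_rot":[0,0,0.22]},{"claw":-1,"travel":[0,0,0],"delta_rot":[0,0,0.22]},{"claw":-1,"travel":[0,0,0],"delta_rot":[0,0,0.22]},{"claw":-1,"travel":[0,0,0],"delta_rot":[0,0,0.22]},{"claw":-1,"travel":[0,0,0],"delta_rot":[0,0,0.22]},{"claw":-1,"travel":[0,0,0],"delta_rot":[0,0,0.22]},{"claw":-1,"travel":[0,0,0],"delta_rot":[0,0,0.22]}]'

```text
clock: 2.87
eef_pos: [0.3908, -0.1369, 0.2312]
ee_rot: [-1.927, -2.481, -0.0]
wrist_force: [-0.0, -0.3, 0.4]
finger_gap: 0.002
grasp_force: 0.0
```

Emit:
carry_out --moves '[{"claw":-1,"travel":[0,0,0],"delta_rot":[0,0,0.22]},{"claw":-1,"travel":[0,0,0],"delta_rot":[0,0,0.22]},{"claw":-1,"travel":[0,0,0],"delta_rot":[0,0,0.22]},{"claw":-1,"travel":[0,0,0],"delta_rot":[0,0,0.22]},{"claw":-1,"travel":[0,0,0],"delta_rot":[0,0,0.22]},{"claw":-1,"travel":[0,0,0],"delta_rot":[0,0,0]},{"claw":-1,"travel":[0,0,0],"delta_rot":[0,0,0]}]'

```text
clock: 3.45
eef_pos: [0.3909, -0.1371, 0.2312]
ee_rot: [-2.544, -1.842, -0.0]
wrist_force: [0.1, -0.9, -0.3]
finger_gap: -0.0
grasp_force: 0.0
```

```bash
cat >> h.py <<'E'
C=np.array([.5062,-.0391]);A=np.radians(-19.4);E=np.array([[np.cos(A),-np.sin(A)],[np.sin(A),np.cos(A)]])
def w(x,y): return C+E@np.array([x,y])/1000.
def go(target):
    s=manip.read_state();Rm=R.from_rotvec(s["ee_rot"]).as_matrix()
    print("t",s["clock"],"pos",s["eef_pos"].round(4),"stand mm",(E.T@(s["eef_pos"][:2]-C)*1000).round(1),"F",s["wrist_force"].round(1),"gap",s["finger_gap"],"yaw y",np.degrees(np.arctan2(Rm[1,1],Rm[0,1])).round(1),"z",Rm[:,2].round(3),"q",s["joint_pos"].round(2))
    print("travel units",(Rm.T@(np.array(target)-s["eef_pos"])/.4).round(3))
E
python3 -c "
from h import *
go([*w(-75,-150),.08])"
```

```text
t 3.45 pos [ 0.3909 -0.1371  0.2312] stand mm [ -76.2 -130.7] F [ 0.1 -0.9 -0.3] gap -0.0004980012641338416 yaw y -18.2 z [-0.  0. -1.] q [-0.51  0.03  1.81  0.    1.3  -0.19]
travel units [-0.048  0.002  0.378]
```

Emit:
carry_out --moves '[{"claw":-1,"travel":[-0.024,0,0],"delta_rot":[0,0,0.04]},{"claw":-1,"travel":[-0.024,0,0.054],"delta_rot":[0,0,0]},{"claw":-1,"travel":[0,0,0.054],"delta_rot":[0,0,0]},{"claw":-1,"travel":[0,0,0.054],"delta_rot":[0,0,0]},{"claw":-1,"travel":[0,0,0.054],"delta_rot":[0,0,0]},{"claw":-1,"travel":[0,0,0.054],"delta_rot":[0,0,0]},{"claw":-1,"travel":[0,0,0.054],"delta_rot":[0,0,0]},{"claw":-1,"travel":[0,0,0.054],"delta_rot":[0,0,0]}]'

```text
clock: 4.12
eef_pos: [0.3848, -0.1564, 0.0792]
ee_rot: [2.565, 1.813, 0.0]
wrist_force: [0.4, 0.8, -1.2]
finger_gap: -0.003
grasp_force: 0.0
```

```bash
python3 -c "
from h import *
go([*w(-35,-150),.08])
d=vision.get_image('scene');cv2.imwrite('pics/s1.png',cv2.resize(d['image'][220:380,250:450],(750,600)))"
```

```text
t 4.1167 pos [ 0.3848 -0.1564  0.0792] stand mm [ -75.6 -150.9] F [ 0.4  0.8 -1.2] gap -0.0031555315072106993 yaw y -19.5 z [ 0.    -0.001 -1.   ] q [-0.55  0.19  2.06 -0.    0.89 -0.21]
travel units [ 0.003  0.101 -0.002]
```

View pics/s1.png

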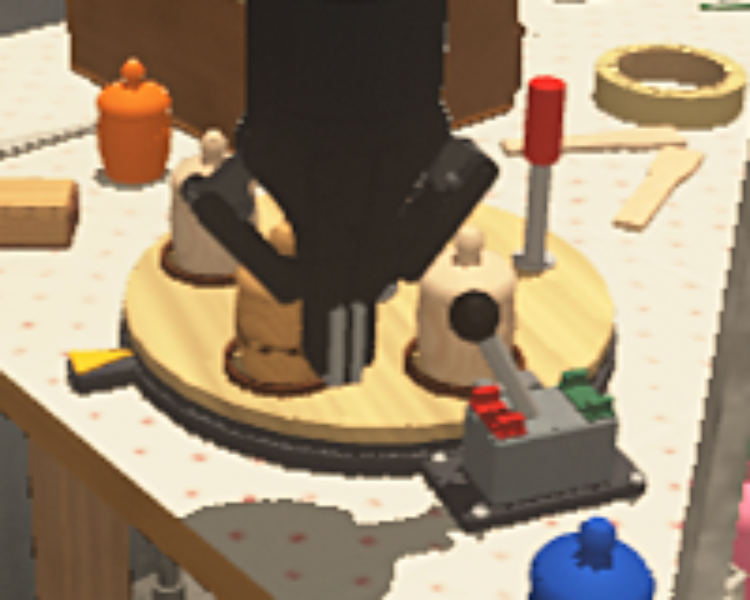

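The fingers are down in front of the lever: fingertip at crop (345,380), ball at (475,315), lever still on the red side. I'll go up a little and push along +y.

Emit:
carry_out --moves '[{"claw":-1,"travel":[0,0.03,-0.02],"delta_rot":[0,0,0]},{"claw":-1,"travel":[0,0.03,0],"delta_rot":[0,0,0]},{"claw":-1,"travel":[0,0.03,0],"delta_rot":[0,0,0]},{"claw":-1,"travel":[0,0.03,0],"delta_rot":[0,0,0]},{"claw":-1,"travel":[0,0.03,0],"delta_rot":[0,0,0]},{"claw":-1,"travel":[0,0.03,0],"delta_rot":[0,0,0]},{"claw":-1,"travel":[0,0.03,0],"delta_rot":[0,0,0]},{"claw":-1,"travel":[0,0.03,0],"delta_rot":[0,0,0]}]'

```text
clock: 4.83
eef_pos: [0.4775, -0.1888, 0.0885]
ee_rot: [2.565, 1.811, 0.002]
wrist_force: [0.1, 0.0, 0.4]
finger_gap: 0.001
grasp_force: 0.0
```

```bash
python3 -c "
from h import *
go([*w(20,-150),.088])
d=vision.get_image('scene');cv2.imwrite('pics/s2.png',cv2.resize(d['image'][220:380,250:450],(750,600)))"
```

```text
t 4.8333 pos [ 0.4775 -0.1888  0.0885] stand mm [  22.6 -150.8] F [0.1 0.  0.4] gap 0.001160671448984814 yaw y -19.6 z [ 0.002 -0.001 -1.   ] q [-0.51  0.31  1.85  0.    0.98 -0.17]
travel units [ 0.002 -0.007  0.001]
```

View pics/s2.png

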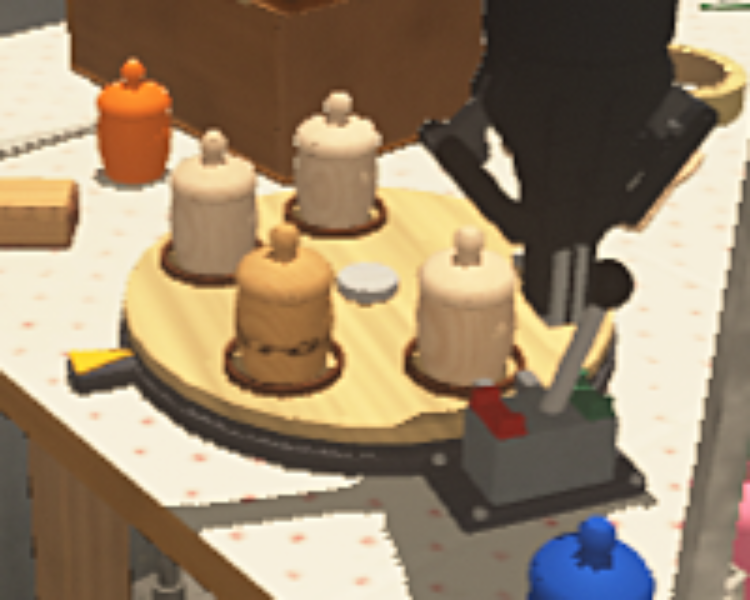

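The lever is over in the green notch: ball at crop (608,285), leaning back, and no force on the fingers. Next I'll back off, rise, and go to the knob.

Emit:
carry_out --moves '[{"claw":-1,"travel":[0,-0.03,0],"delta_rot":[0,0,0]},{"claw":-1,"travel":[0,0,-0.08],"delta_rot":[0,0,0]},{"claw":-1,"travel":[0,0,-0.08],"delta_rot":[0,0,0]},{"claw":-1,"travel":[0,0,-0.08],"delta_rot":[0,0,0]},{"claw":1,"travel":[0,0,-0.04],"delta_rot":[0,0,0]},{"claw":1,"travel":[0,0,0],"delta_rot":[0,0,0]}]'

```text
clock: 5.38
eef_pos: [0.4654, -0.1847, 0.204]
ee_rot: [2.561, 1.808, 0.005]
wrist_force: [-0.9, 0.6, 0.3]
finger_gap: 0.274
grasp_force: 0.0
```

```bash
python3 -c "
from h import *
go([.5964,-.0710,.2])"
```

```text
t 5.3833 pos [ 0.4654 -0.1847  0.204 ] stand mm [   9.9 -150.9] F [-0.9  0.6  0.3] gap 0.2740022034400041 yaw y -19.6 z [ 0.007 -0.004 -1.   ] q [-0.52  0.18  1.71  0.    1.25 -0.18]
travel units [0.377 0.213 0.011]
```

Emit:
carry_out --moves '[{"claw":1,"travel":[0.063,0.036,0],"delta_rot":[0,0,0]},{"claw":1,"travel":[0.063,0.036,0],"delta_rot":[0,0,0]},{"claw":1,"travel":[0.063,0.036,0],"delta_rot":[0,0,0]},{"claw":1,"travel":[0.063,0.036,0],"delta_rot":[0,0,0]},{"claw":1,"travel":[0.063,0.036,0],"delta_rot":[0,0,0]},{"claw":1,"travel":[0.062,0.033,0],"delta_rot":[0,0,0]},{"claw":1,"travel":[0,0,0],"delta_rot":[0,0,0]},{"claw":1,"travel":[0,0,0],"delta_rot":[0,0,0]}]'

```text
clock: 6.05
eef_pos: [0.5941, -0.0691, 0.1982]
ee_rot: [-2.562, -1.813, 0.004]
wrist_force: [-0.4, -0.1, -0.5]
finger_gap: 1.001
grasp_force: 0.0
```

```bash
python3 -c "
from h import *
go([.5964,-.0710,.093])
d=vision.get_image('scene');cv2.imwrite('pics/s3.png',cv2.resize(d['image'][220:380,250:450],(750,600)))"
```

```text
t 6.05 pos [ 0.5941 -0.0691  0.1982] stand mm [92.9  0.9] F [-0.4 -0.1 -0.5] gap 1.000982928749926 yaw y -19.4 z [-0.004  0.001 -1.   ] q [-0.23  0.33  1.51 -0.    1.31  0.11]
travel units [-0.002  0.008  0.263]
```

View pics/s3.png

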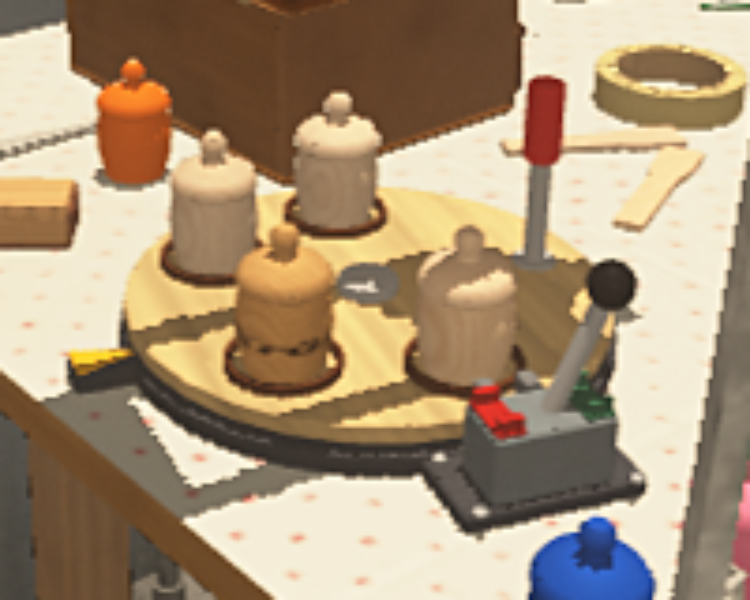

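The lever sits in the green notch (ball at (610,285)) and the knob at (546,120) is free below the open gripper. Descending to grip it.

Emit:
carry_out --moves '[{"claw":1,"travel":[0,0.008,0.05],"delta_rot":[0,0,0]},{"claw":1,"travel":[0,0,0.05],"delta_rot":[0,0,0]},{"claw":1,"travel":[0,0,0.05],"delta_rot":[0,0,0]},{"claw":1,"travel":[0,0,0.05],"delta_rot":[0,0,0]},{"claw":1,"travel":[0,0,0.04],"delta_rot":[0,0,0]},{"claw":1,"travel":[0,0,0.023],"delta_rot":[0,0,0]},{"claw":1,"travel":[0,0,0],"delta_rot":[0,0,0]}]'

```text
clock: 6.68
eef_pos: [0.595, -0.0718, 0.0925]
ee_rot: [-2.564, -1.808, 0.006]
wrist_force: [-0.6, 0.4, 0.4]
finger_gap: 1.001
grasp_force: 0.0
```

Emit:
carry_out --moves '[{"claw":-1,"travel":[0,0,0],"delta_rot":[0,0,0]},{"claw":-1,"travel":[0,0,0],"delta_rot":[0,0,0]},{"claw":-1,"travel":[0,0,0],"delta_rot":[0,0,0]},{"claw":-1,"travel":[0,0,0],"delta_rot":[0,0,0]},{"claw":-1,"travel":[0,0,0],"delta_rot":[0,0,0]},{"claw":-1,"travel":[0,0,0],"delta_rot":[0,0,0]},{"claw":-1,"travel":[0,0,0],"delta_rot":[0,0,0]},{"claw":-1,"travel":[0,0,0],"delta_rot":[0,0,0]}]' --force 40

```text
clock: 7.35
eef_pos: [0.5964, -0.0707, 0.0958]
ee_rot: [-2.565, -1.811, 0.002]
wrist_force: [-3.4, 1.2, 6.1]
finger_gap: 0.216
grasp_force: 39.0
```

```bash
python3 -c "
from h import *
s=manip.read_state();print(s['grasp_force'],s['ft_torque'])
go([.5964,-.0710,.093])
r0=manip.read_state()['eef_pos'][:2]-C;print(np.hypot(*r0),np.degrees(np.arctan2(r0[1],r0[0])))
for a in(10,20,30,40):
    p=w(95*np.cos(np.radians(a)),-95*np.sin(np.radians(a)));go([*p,.093]) if 0 else print(a,p, (np.array([95*np.cos(np.radians(a))-95,-95*np.sin(np.radians(a))])/400).round(3))"
```

```text
39.0424919128418 [0.22054873 0.64858224 0.03336772]
t 7.35 pos [ 0.5964 -0.0707  0.0958] stand mm [95.6  0.1] F [-3.4  1.2  6.1] gap 0.21641350389838063 yaw y -19.5 z [-0.002  0.001 -1.   ] q [-0.23  0.42  1.65  0.    1.08  0.11]
travel units [-0.001  0.     0.007]
0.09557689002644652 -19.323856680166884
10 [ 0.58896531 -0.08573586] [-0.004 -0.041]
20 [ 0.57960969 -0.0993994 ] [-0.014 -0.081]
30 [ 0.56802355 -0.11123077] [-0.032 -0.119]
40 [ 0.55455893 -0.12087049] [-0.056 -0.153]
```

Emit:
carry_out --moves '[{"claw":-1,"travel":[-0.005,0,0.002],"delta_rot":[0,0,0]},{"claw":-1,"travel":[-0.008,0,0],"delta_rot":[0,0,0]},{"claw":-1,"travel":[-0.008,-0.001,0],"delta_rot":[0,0,0]},{"claw":-1,"travel":[-0.01,-0.001,0],"delta_rot":[0,0,0]},{"claw":-1,"travel":[-0.01,-0.002,0],"delta_rot":[0,0,0]},{"claw":-1,"travel":[-0.01,-0.002,0],"delta_rot":[0,0,0]},{"claw":-1,"travel":[-0.01,-0.002,0],"delta_rot":[0,0,0]},{"claw":-1,"travel":[-0.01,-0.003,0],"delta_rot":[0,0,0]}]'

```text
clock: 8.02
eef_pos: [0.5836, -0.0954, 0.0958]
ee_rot: [-2.565, -1.811, -0.002]
wrist_force: [-2.5, 3.7, 8.9]
finger_gap: 0.219
grasp_force: 39.4
```

```bash
cat > c.py <<'E'
from h import *
import sys
s=manip.read_state();r0=s['eef_pos'][:2]-C;print("radius, stand angle",np.hypot(*r0),np.degrees(np.arctan2(r0[1],r0[0]))+19.4,'grip',s['grasp_force'],s['finger_gap'])
a=np.radians(-float(sys.argv[1]));p=w(95.3*np.cos(a),95.3*np.sin(a));go([*p,s['eef_pos'][2]])
E
python3 c.py 25
```

```text
radius, stand angle 0.09571958073831617 -16.625320097034134 grip 39.38395321369171 0.2186669722015645
t 8.0167 pos [ 0.5836 -0.0954  0.0958] stand mm [ 91.7 -27.4] F [-2.5  3.7  8.9] gap 0.2186669722015645 yaw y -19.6 z [-0.     0.002 -1.   ] q [-0.28  0.4   1.67  0.    1.07  0.06]
travel units [-0.032 -0.013 -0.   ]
```

Emit:
carry_out --moves '[{"claw":-1,"travel":[-0.01,-0.004,0],"delta_rot":[0,0,0]},{"claw":-1,"travel":[-0.01,-0.004,0],"delta_rot":[0,0,0]},{"claw":-1,"travel":[-0.01,-0.004,0],"delta_rot":[0,0,0]},{"claw":-1,"travel":[-0.01,-0.005,0],"delta_rot":[0,0,0]},{"claw":-1,"travel":[-0.01,-0.005,0],"delta_rot":[0,0,0]},{"claw":-1,"travel":[-0.009,-0.006,0],"delta_rot":[0,0,0]},{"claw":-1,"travel":[-0.009,-0.006,0],"delta_rot":[0,0,0]},{"claw":-1,"travel":[-0.007,-0.006,0],"delta_rot":[0,0,0]}]'

```text
clock: 8.68
eef_pos: [0.5597, -0.1185, 0.0958]
ee_rot: [2.567, 1.811, 0.005]
wrist_force: [-0.4, 4.0, 6.9]
finger_gap: 0.226
grasp_force: 39.2
```

Emit:
carry_out --moves '[{"claw":-1,"travel":[-0.004,-0.003,0],"delta_rot":[0,0,0]},{"claw":-1,"travel":[0,0,0],"delta_rot":[0,0,0]},{"claw":-1,"travel":[0,0,0],"delta_rot":[0,0,0]},{"claw":-1,"travel":[0,0,0],"delta_rot":[0,0,0]}]'

```text
clock: 9.02
eef_pos: [0.558, -0.1196, 0.0958]
ee_rot: [-2.567, -1.811, -0.004]
wrist_force: [-0.6, 3.9, 7.9]
finger_gap: 0.219
grasp_force: 39.3
```

```bash
python3 c.py 40; python3 - <<'E'
from h import *
s=vision.get_image('scene');t=vision.get_image('top')
cv2.imwrite('pics/s4.png',cv2.resize(s['image'][220:380,250:450],(750,600)))
cv2.imwrite('pics/t4.png',cv2.resize(t['image'][170:310,300:460],(686,600)))
E
```

```text
radius, stand angle 0.09573665498554991 -37.82171816500096 grip 39.26357388496399 0.21869840331051915
t 9.0167 pos [ 0.558  -0.1196  0.0958] stand mm [ 75.6 -58.7] F [-0.6  3.9  7.9] gap 0.21869840331051915 yaw y -19.6 z [ 0.002  0.002 -1.   ] q [-0.33  0.38  1.72  0.    1.05  0.01]
travel units [-0.006 -0.007 -0.   ]
```

View pics/s4.png

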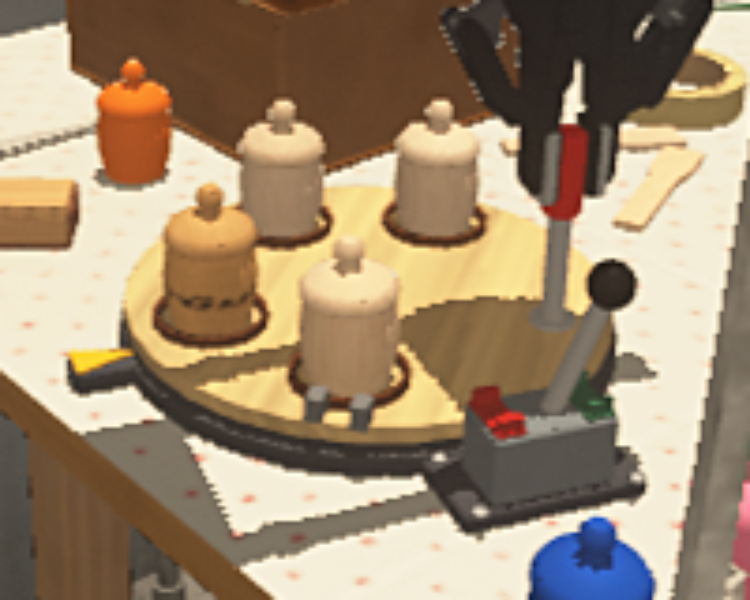

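View pics/t4.png

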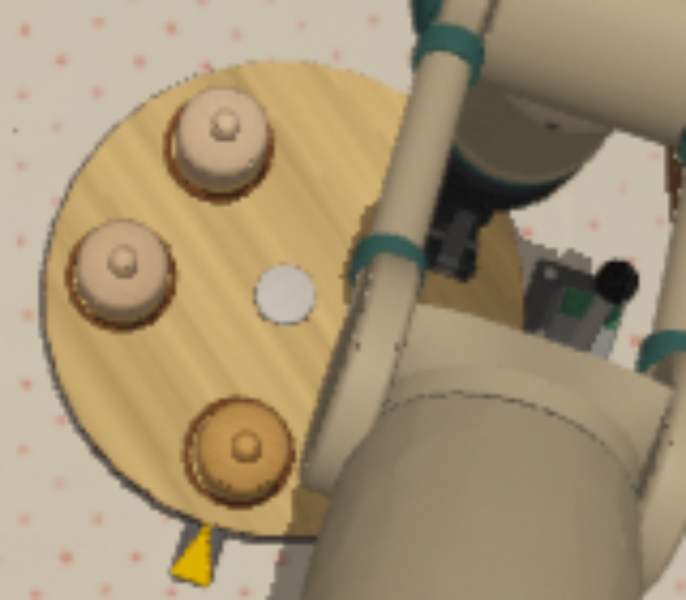

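The jars are all standing. The brown jar (top crop (240,450)) is nearly in line with the pointer, at 37.8°, so about 2° remain.

Emit:
carry_out --moves '[{"claw":-1,"travel":[-0.003,-0.004,0],"delta_rot":[0,0,0]},{"claw":-1,"travel":[-0.003,-0.003,0],"delta_rot":[0,0,0]},{"claw":-1,"travel":[0,0,0],"delta_rot":[0,0,0]},{"claw":-1,"travel":[0,0,0],"delta_rot":[0,0,0]},{"claw":-1,"travel":[0,0,0],"delta_rot":[0,0,0]}]'

```text
clock: 9.53
eef_pos: [0.5551, -0.1213, 0.0958]
ee_rot: [2.566, 1.811, 0.005]
wrist_force: [-0.7, 2.9, 6.2]
finger_gap: 0.219
grasp_force: 39.2
```

```bash
python3 c.py 40; python3 - <<'E'
from h import *
from m import blob
t=vision.get_image('top');s=vision.get_image('scene');T=t['image'];S=s['image']
cv2.imwrite('pics/t5.png',np.hstack([cv2.resize(T[255:315,325:385],(400,400),interpolation=0),cv2.resize(S[262:322,280:340],(400,400),interpolation=0)]))
for nm,im,(x0,y0,x1,y1) in(("top",T,(340,262,372,290)),("scene",S,(285,262,325,315))):
    h=cv2.cvtColor(im,cv2.COLOR_BGR2HSV)
    print(nm,h[(y0+y1)//2,x0:x1:2].tolist())
# hub centre check (grey) and predicted pixels of front_place axis at several heights
F=w(-85,0)
for z in(.026,.08,.099): print(z,"top",np.round(proj(t,[*F,z]),1),"scene",np.round(proj(s,[*F,z]),1))
hs=cv2.cvtColor(T,cv2.COLOR_BGR2HSV)
g=((hs[...,1]<40)&(hs[...,2]>110)).astype(np.uint8);b=blob(T,g,(352,225,380,252));print("hub",b,onz(t,*b[0],.03))
E
```

```text
radius, stand angle 0.09569709526526642 -39.85528721626232 grip 39.19159948825836 0.21877669169147745
t 9.5333 pos [ 0.5551 -0.1213  0.0958] stand mm [ 73.5 -61.3] F [-0.7  2.9  6.2] gap 0.21877669169147745 yaw y -19.6 z [ 0.003  0.001 -1.   ] q [-0.34  0.37  1.72  0.    1.04  0.  ]
travel units [ 0.    -0.001 -0.   ]
top [[19, 118, 192], [12, 178, 113], [17, 147, 128], [17, 156, 168], [18, 154, 180], [18, 147, 189], [18, 149, 192], [16, 157, 112], [17, 158, 134], [16, 158, 121], [17, 150, 187], [18, 149, 183], [17, 152, 174], [12, 180, 116], [19, 116, 200], [20, 113, 200]]
scene [[23, 29, 244], [20, 71, 227], [21, 114, 244], [23, 105, 249], [16, 140, 195], [15, 152, 144], [15, 152, 151], [15, 152, 148], [14, 148, 136], [15, 149, 137], [15, 149, 140], [15, 152, 143], [15, 150, 139], [15, 155, 151], [15, 154, 149], [15, 155, 140], [16, 147, 187], [23, 107, 249], [23, 101, 249], [22, 110, 246]]
0.026 top [353.5 274.8] scene [304.3 303.8]
0.08 top [354.9 273.3] scene [304.  277.8]
0.099 top [355.4 272.7] scene [303.9 268.3]
hub (array([365.98591549, 238.28169014]), [360, 232, 13, 14, 142]) [ 0.50651476 -0.03958308  0.03      ]
```

View pics/t5.png

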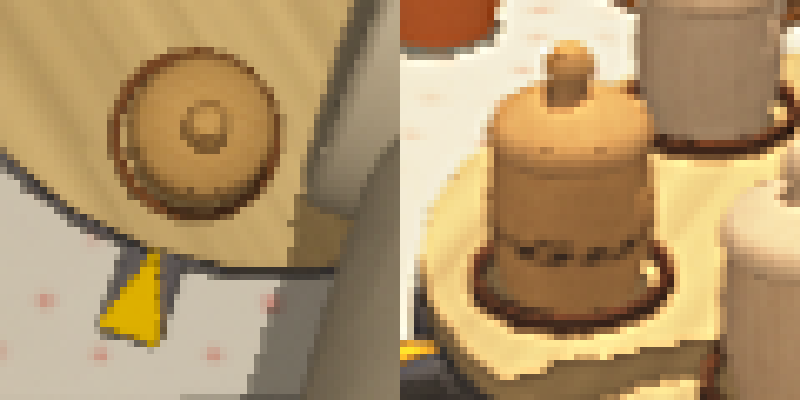

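The brown jar stands in its seat very near the pointer line (lid knob at top (355.8,273.8), predicted (355.4,272.7)). I'll check the angle more precisely from the seat rims, before and after the turn.

```bash
python3 - <<'E'
from h import *
from m import blob
t=vision.get_image('top')
def fit(P):
    for _ in range(6):
        A=np.c_[2*P,np.ones(len(P))];x=np.linalg.lstsq(A,(P**2).sum(1),rcond=None)[0];r=np.sqrt(x[2]+x[0]**2+x[1]**2)
        d=np.hypot(*(P-x[:2]).T)-r;P=P[abs(d)<max(.0012,1.5*d.std())]
    return x[:2],r,len(P)
H=np.array([.5064,-.0394])
for nm,im in(("before",cv2.imread("pics/top0.png")),("after",t["image"])):
    h=cv2.cvtColor(im,cv2.COLOR_BGR2HSV)
    m=((h[...,2]<140)&(h[...,1]>110)&((h[...,0]<17))).astype(np.uint8)
    for a in (140,220,80,280):
        a2=a-(39.94 if nm=="after" else 0);e=w(85*np.cos(np.radians(a2)),85*np.sin(np.radians(a2)))
        yy,xx=np.nonzero(m);P=np.array([onz(t,x,y,.032)[:2] for x,y in zip(xx.astype(float),yy.astype(float))]) if a==140 else PP
        PP=P;d=np.hypot(*(P-e).T);Q=P[(d>.022)&(d<.033)]
        if len(Q)<25: print(nm,a,"few",len(Q));continue
        c,r,n=fit(Q);v=E.T@(c-H);print(nm,a,n,"r",r.round(4),"R",np.hypot(*v).round(4),"stand ang",(np.degrees(np.arctan2(v[1],v[0]))%360).round(1),"exp",a2%360)
for nm,im in(("before",cv2.imread("pics/top0.png")),):
    h=cv2.cvtColor(im,cv2.COLOR_BGR2HSV);yl=((h[...,0]>20)&(h[...,0]<34)&(h[...,1]>170)&(h[...,2]>120)).astype(np.uint8)
    m=np.zeros_like(yl);m[287:312,330:362]=yl[287:312,330:362];yy,xx=np.nonzero(m)
    for z in(.01,.026):
        P=np.array([onz(t,float(x),float(y),z)[:2] for x,y in zip(xx,yy)]);v=(P-H)@E;print("pointer stand mm",v.mean(0)*1000,v[:,0].min(),v[:,0].max(), "by radius",[(round(q),(v[abs(v[:,0]*1000-q)<4].mean(0)*1000).round(1)) for q in(-152,-145,-138,-130)])
E
```

```text
before 140 68 r 0.0269 R 0.0851 stand ang 140.1 exp 140
before 220 71 r 0.027 R 0.0852 stand ang 220.6 exp 220
before 80 55 r 0.027 R 0.0851 stand ang 80.5 exp 80
before 280 57 r 0.0271 R 0.085 stand ang 279.9 exp 280
after 140 65 r 0.0271 R 0.0851 stand ang 100.1 exp 100.06
after 220 77 r 0.0268 R 0.085 stand ang 180.3 exp 180.06
after 80 51 r 0.027 R 0.0846 stand ang 40.3 exp 40.06
after 280 few 0
pointer stand mm [-143.85168362   -1.04416501] -0.15465789229793783 -0.12658600710078988 by radius [(-152, array([-151.5,   -1.2])), (-145, array([-145.1,   -1.1])), (-138, array([-138.2,   -0.8])), (-130, array([-130.3,   -1. ]))]
pointer stand mm [-144.30717128   -0.5160532 ] -0.15498548630699113 -0.1272458375214346 by radius [(-152, array([-151.6,   -0.4])), (-145, array([-145.2,   -0.3])), (-138, array([-138.5,   -0.3])), (-130, array([-130.6,   -0.4]))]
```

```bash
python3 c.py 40; python3 -c "
from h import *
print(hand_in())"
```

```text
radius, stand angle 0.09569750691811325 -39.84277031199066 grip 39.192094802856445 0.22270535480816084
t 9.6833 pos [ 0.5551 -0.1213  0.0958] stand mm [ 73.5 -61.3] F [-0.7  2.4  7.1] gap 0.22270535480816084 yaw y -19.6 z [ 0.003  0.001 -1.   ] q [-0.34  0.37  1.72  0.    1.04  0.  ]
travel units [ 0.    -0.001 -0.   ]
the job is handed in; nothing more can be done
None
```

I threw the lever into the green notch and turned the disc about 40° clockwise. The brown jar's seat is now within about 0.3° of the pointer, with the knob still gripped, and the job is handed in (no verdict shown).

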